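# Swap the keys and hold the document chest unlocked

### The job

The wrong key (square head) stands in the lock on top of the document chest: lift it out and stand it fully down in the empty middle slot of the wooden key holder. Then take the round-headed key from the holder, push it all the way into the lock, wiggling it past the sticky pins, turn it a full quarter turn clockwise (seen from above) and finish still gripping the key and holding it turned, as the lock springs back. Leave the slim-headed key, rubber stamp and green carton where they are.

Things in the scene. Friction and masses are not known exactly. Their poses are not given: they have to be found in the camera images.
- chest: Fixed grey document chest, 260 (its x) x 360 (its y) mm, lid top 135 mm above the table; origin under its centre on the table, z up. A low black carry handle (110 mm along y, 27 mm high) is on the lid 70 mm to the +x side of the centre; the lock is 50 mm to the -x side, nearer the robot.
- keyhole (a point): Keyhole centre on top of the lock's steel plate (56 x 56 mm), 138 mm above the table; z up. A straight slot 26.2 mm along this x, 8.2 mm along y, mouth chamfered 3 mm, through a fixed plate 12 mm thick; below, the slot goes on in a turning core (8.4 mm wide). A key cannot turn until its bit is below the plate: push until the collar meets the plate (tip 30 mm down).
- pins (a joint): How far the sticky spring-loaded pins in the lock are pushed down, in m. At 0 their top is 12 mm below the keyhole point; a key tip fully in pushes them to 0.018. Pushing takes about 5 N at first, 8 N at the bottom; binding in the core adds to it: up to 20 N is fine. They may stay down.
- lock (a joint): Angle of the lock core, rad, positive clockwise from above; at 0 its slot lines up with the keyhole. Starts up to 0.2 off either way and sticks, so a key may bind 12 mm down; pressing its tapered tip, with a twist of 0.1 rad either way, lines it up. Stop at 1.65 (quarter turn 1.57). A spring (0.08 N m/rad, friction 0.03 N m) turns it back when let go. It lags the key by about 0.1 rad (play).
- square_key: Wrong key: steel, black square head. Origin at its tip (lower end), z up to the head, x along bit and head width, y through the thickness. Bit 24 (x) x 6 (y) mm, z 0 to 20, lowest 6 mm tapered to 18 x 3; collar 13 mm across, underside at z 30; head 34 wide, 10 thick, z 34 to 70, centre z 52. About 60 g. Starts upright in line with the keyhole, tip 12 mm deep, loose on the pins.
- round_key: Right key: like the square-headed one (same axes, origin at the tip) but with a round disc head 36 mm in diameter, 10 mm thick along y, centre at z 52, and a bit from z 0 to 14. Works either way round (half turn about z). Starts upright in one of the two end slots of the holder, its collar on the holder's top. Fully in the lock its origin is 30 mm below the keyhole point.
- slim_key: A third key of the same make, not needed: slim head 16 mm wide, 10 thick, 36 tall. It stands in the other end slot of the holder and stays there.
- holder: Fixed wooden key holder block, 180 (its x) x 50 (y) x 45 mm high, origin under its centre, on the table. Three slots in a row along its x, at x = -60, 0 and +60 mm.
- free_slot (a point): Centre of the mouth of the holder's middle slot, which is empty, 45 mm above the table; z up. Slot 27 mm along the holder's x (this x), 9 mm along y, 36 mm deep, edges chamfered. A key fully in rests on its collar, its origin 30 mm below this point.
- stamp: Bystander: upright wooden rubber stamp, 36 mm diameter, 74 mm tall, origin under it.
- carton: Bystander: green card-index carton 140 x 100 x 75 mm, origin under its centre.
Mind the look-alikes: they are no part of the job. What is shaped like the square_key but blue or orange is not meant.

How it is judged:
By the outcome, as a careful person would: the job done as asked, in the order asked, and still so for the second after the job is handed in, while the arm keeps its last pose, push and grip.
It also fails if it takes over 64 s, if anything falls off the work surface, if the arm or the gripper's body presses on something with over 40 N, if the wrist force passes 120 N, or if a joint passes its speed limit or range.

### The arm

A 6-joint arm with a two-finger parallel gripper is mounted at the origin on the work surface. World frame = base frame: x ahead of the robot, y to its left, z up, the work surface at z = 0. Lengths are in mm, angles in rad, forces in N, time in s.
With the tool pointing down it reaches from about 300 to 775 mm from the base axis. Payload 14.6 kg.
Tool frame: the origin (TCP) lies at the centre of the arm's flange, where the gripper is bolted on; the fingertips stand 173 mm ahead of it and the grasp point (between the pads) lies 155 mm ahead of it; z points along the fingers, y is the line along which they close (so a half turn about z gives the same grasp; the last joint's range is limited). The gripper opens to 85 mm and grips with 20 to 120 N. Pads are 22 mm wide; open, the fingers measure 114 mm over their backs; the gripper's body (76 mm by 85 mm) begins 54 mm behind the grasp point. The pads swing forward as they close: fully open they stand 13 mm farther back than shut.
Start: joints at [1.23, 0.3, 1.521, -0, 1.321, -0.067], TCP at [148.714, 529.505, 404.681] pointing down, gripper open.
Joint ranges: [-3.03, 3.03], [-0.79, 2.21], [0.23, 2.52], [-1.04, 4.18], [0, 3.07], [-2.55, 2.55]. Speed limits (rad/s): [2.22, 2.22, 2.57, 3.14, 3.14, 3.14].

### API

Orientations are given as a unit quaternion [w, x, y, z].
In Python, from plant import read_state, get_image, camera_info, hand_in, trace, pinpoint gives the robot as it stands.
- The arm moves only by the tool nudge_tcp, called after ">>>" by a JSON object that holds its "op" and its "data". Schema: {"type":"object","properties":{"ticks":{"type":"array","items":{"type":"array","prefixItems":[{"type":"array","items":{"type":"number"},"minItems":3,"maxItems":3},{"type":"number"}],"minItems":2,"maxItems":2},"minItems":1,"maxItems":10},"finger_gap":{"type":"number"},"only":{"type":"string"},"quiet":{"type":"boolean"},"lines":{"type":"string"}},"required":["ticks"],"additionalProperties":false}. ticks is a list of rows, 1 to 10 of them, each written [[dx, dy, dz], turn]: dx, dy, dz in mm, then a turn about the tool's z in rad; each row is the pose to reach, as a shift and turn from the pose commanded when the call began, along the tool's axes at that moment; what a row does not reach only later rows make up. A row lasts 1/8 s, in which the tool goes at most 62.5 mm and 0.188 rad, less where a joint would pass 70% of its speed; a pose out of reach is approached as far as the arm can. finger_gap is the finger opening in mm, set as the call begins (left out keeps the last). The fingers move at their own pace and stop on an object; the grip force is fixed at half the most. Time passes only in rows, so rows that do not move let the fingers close. The tool returns the time, the measured TCP pose, the force, the opening and the grip force at its end. only (a regular expression) keeps the lines of the reply that match it, lines (a string "A,B") keeps lines A to B, and quiet returns only ok. Input that does not fit is refused with a message, and nothing moves.
- read_state(): the state, without advancing time (a new reading comes with each control period).
- get_image(name): name is "scene" or "top"; returns (picture, depth): 480x640x3 uint8, red, green, blue; 480x640 float32, mm along the optical axis (not along the pixel's ray), 0 where there is no reading.
- camera_info(name): a dict with "fx", "fy", "cx", "cy" (pixels), "T" (4x4, takes a point from camera to world coordinates). Camera axes: x right, y down, z forward; pixel columns grow to the right and rows downward; lengths in mm; the calibration is good to about 2 mm. A picture is of the moment at which its call begins. camera_info takes no time and is no camera call.
- hand_in(): hands the job in; it is judged then, once.
Trained networks look in the newest picture that a camera, given by its name, has taken for a name from the list of things; names that differ only in an ending like _2 or _b are one class to them, and where a whole thing is asked for, a point or a joint stands for the part that bears it (a point fixed in the world has none). Each returns a list of dicts, best first, with "p" (0 to 1); they miss things now and then, are a little off and sometimes report something else, mostly with a low value. They report only what shows in the picture. A call takes as long as a camera call. They do not tell look-alikes from the thing itself.
- trace(name, camera): "region" (480x640 bool, what is visible of it).
- pinpoint(name, camera): "at" ([x, y, z] in mm, in world coordinates, good to about 4 mm: a listed point, or the origin of a listed thing).
The state is a dict: "clock": time; "joints": joint angles; "joint_vel": joint speeds; "joint_efforts": joint torques, N m; "position": TCP position; "ee_rot": TCP orientation; "ft_force": force on the tool from outside, world axes, zero at the start; "moment": the same for the moment, N m; "grip_width": finger opening in mm; "grasp_force": force on a finger pad.
Only numpy, scipy, OpenCV 4.12 (cv2) and the standard library are available. Lean on these libraries where they do the work, as an engineer would, in place of code of your own. Each camera call takes 0.05 s, during which the arm holds its last target. There are 200 camera calls.

## Working session

There is one attempt and no reset: what is moved stays moved. The work goes in short steps, Python scripts to look and compute and a tool call to move; the robot and the scene stay as the last step left them, time stands still between calls to the robot, and variables do not carry over. Pictures are saved under pics/ and viewed, at most 10 in all, crops included, and the job is handed in when it is done.

```bash
ls; mkdir -p pics; python3 - <<'E'
from plant import *
import cv2,numpy as np
s=read_state();print({k:np.round(v,3) for k,v in s.items()})
for c in("scene","top"):
    p,d=get_image(c);cv2.imwrite(f"pics/{c}0.png",p[:,:,::-1]);np.save(f"pics/{c}0d.npy",d);i=camera_info(c);print(c,i['fx'],i['cx'],i['cy'],np.round(i['T'],3).tolist())
    for n in("chest","keyhole","square_key","round_key","slim_key","holder","free_slot","stamp","carton"):
        print(n,[(np.round(r['at'],1).tolist(),round(float(r['p']),2)) for r in pinpoint(n,c)])
E
```

```text
pics
{'clock': np.float64(0.0), 'joints': array([ 1.23 ,  0.301,  1.522,  0.   ,  1.321, -0.067]), 'joint_vel': array([ 0.   , -0.003,  0.001, -0.002,  0.001, -0.001]), 'joint_efforts': array([-1.0000e-03, -5.4350e+01, -3.6179e+01, -0.0000e+00,  4.0000e-03,
        0.0000e+00]), 'position': array([148.704, 529.473, 404.076]), 'ee_rot': array([-0.   ,  0.136,  0.991, -0.001]), 'ft_force': array([0.613, 0.721, 0.147]), 'moment': array([0.025, 0.008, 0.055]), 'grasp_force': np.float64(0.0), 'grip_width': np.float64(84.855)}
scene 460.2025455050153 321.6917816925411 243.1173112736777 [[0.918, 0.255, -0.304, 866.48], [0.397, -0.597, 0.698, -672.64], [-0.004, -0.761, -0.649, 749.116], [0.0, 0.0, 0.0, 1.0]]
chest [([644.0, -212.8, -7.6], 0.69)]
keyhole [([598.3, -200.2, 135.8], 0.98)]
square_key [([391.8, -322.7, -0.8], 0.96), ([397.4, -175.2, 0.6], 0.8), ([410.7, -253.4, 3.3], 0.72), ([600.9, -196.1, 128.2], 0.61)]
round_key [([483.3, 351.2, 13.5], 0.47)]
slim_key [([514.5, 236.6, 15.9], 0.63), ([502.9, 285.8, 42.5], 0.23)]
holder [([506.6, 291.6, -1.0], 0.93)]
free_slot [([504.8, 286.7, 42.2], 0.76), ([600.8, -199.3, 128.6], 0.22)]
stamp [([749.3, 126.4, 3.6], 0.88)]
carton [([723.0, 303.8, -1.5], 0.86), ([642.6, -212.0, -4.7], 0.46)]
top 617.6728158652814 317.2625093600002 240.54033508499828 [[-0.002, -0.976, 0.216, 334.77], [-1.0, 0.002, -0.004, 16.866], [0.004, -0.216, -0.976, 1281.887], [0.0, 0.0, 0.0, 1.0]]
chest [([647.6, -213.8, -0.6], 0.66)]
keyhole [([595.7, -202.3, 136.5], 0.69)]
square_key [([401.1, -175.7, -1.0], 0.63), ([392.8, -322.8, -0.9], 0.61), ([598.4, -196.5, 124.1], 0.55), ([414.8, -257.3, -1.8], 0.5)]
round_key [([483.8, 352.0, 13.3], 0.72)]
slim_key [([519.1, 238.3, 18.0], 0.57)]
holder [([506.3, 293.7, 1.8], 0.73)]
free_slot [([503.5, 291.1, 44.1], 0.59)]
stamp [([748.0, 126.3, 3.4], 0.66), ([480.7, 354.5, 14.2], 0.4)]
carton [([724.3, 304.6, -0.8], 0.8)]
```

View pics/top0.png

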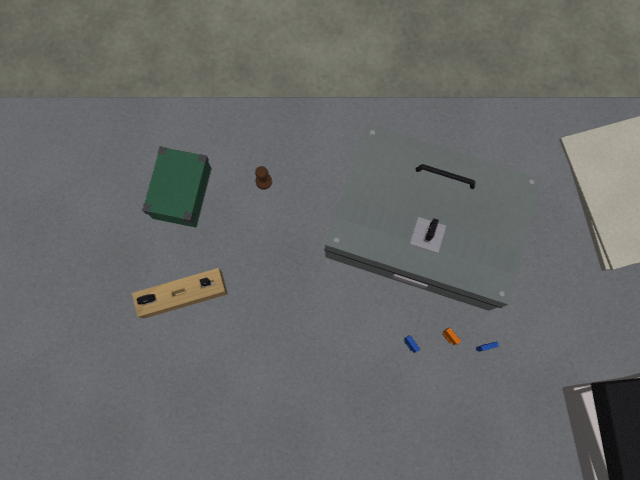

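View pics/scene0.png

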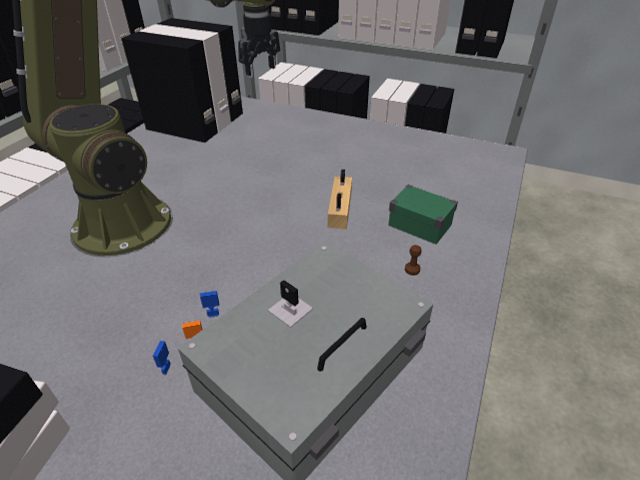

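Candidates in the top view: black key in the lock (431,230); blue keys (412,343) and (487,346); an orange key (452,337). By the description I choose the black one in the lock. In the holder, the left key (146,299) looks like the round one and the right key (206,282) the slim one. Next I check this in a close crop and measure.

```bash
cat > h.py <<'E'
from plant import *
import cv2,numpy as np
def plane(c,uv,z):
    i=camera_info(c);T=np.array(i['T']);uv=np.atleast_2d(uv).astype(float)
    r=np.c_[(uv[:,0]-i['cx'])/i['fx'],(uv[:,1]-i['cy'])/i['fy'],np.ones(len(uv))]@T[:3,:3].T
    return T[:3,3]+r*((z-T[2,3])/r[:,2])[:,None]
def cloud(c,d):
    i=camera_info(c);T=np.array(i['T']);v,u=np.mgrid[:480,:640]
    P=np.stack([(u-i['cx'])/i['fx']*d,(v-i['cy'])/i['fy']*d,d],-1)@T[:3,:3].T+T[:3,3];P[d==0]=np.nan;return P
def rect(xy):
    (x,y),(w,h),a=cv2.minAreaRect(np.float32(xy));
    if w<h:w,h,a=h,w,a+90
    return np.round([x,y,w,h,(a+90)%180-90],1)
E
python3 - <<'E'
from h import *
rows=[]
for c,A,B in(("top",(395,195,465,265),(125,260,235,325)),("scene",(255,270,325,335),(320,160,365,235))):
    p=cv2.imread(f"pics/{c}0.png");d=np.load(f"pics/{c}0d.npy");P=cloud(c,d)
    rows.append(np.hstack([cv2.resize(p[b:dd,a:cc],(400,300),interpolation=cv2.INTER_CUBIC) for a,b,cc,dd in(A,B)]))
    z=P[...,2]; hsv=cv2.cvtColor(p,cv2.COLOR_BGR2HSV)
    def box(a):
        m=np.zeros(z.shape,bool);m[a[1]:a[3],a[0]:a[2]]=1;return m
    m=box(A);print(c,"lid z",np.nanmedian(z[m]),"V",np.percentile(p[m].max(1),[10,50,75,90]))
    m=box(A)&(p.min(2)>np.percentile(p[m].max(1),50)+25);m=cv2.morphologyEx(m.astype(np.uint8),cv2.MORPH_OPEN,np.ones((2,2)))
    v,u=np.nonzero(m);print("plate",rect(plane(c,np.c_[u,v],138)[:,:2]),len(u))
    w=box(B)&(hsv[...,1]>80)&(hsv[...,0]<30);print("wood z",np.nanpercentile(z[w],[5,50,95]))
    v,u=np.nonzero(w&(abs(z-45)<6));print("holder",rect(plane(c,np.c_[u,v],45)[:,:2]))
    k=box(A)&(z>175);v,u=np.nonzero(k);print("sqkey",rect(P[k][:,:2]),np.nanmax(P[k][:,2]))
    k=box(B)&(z>66);n,l=cv2.connectedComponents(k.astype(np.uint8))
    for j in range(1,n):
        if (l==j).sum()>8:print("hkey",rect(P[l==j][:,:2]),np.nanmax(P[l==j][:,2]),(l==j).sum())
    # lid edges
    k=(abs(z-135)<5);n,l,s,_=cv2.connectedComponentsWithStats(k.astype(np.uint8));j=1+s[1:,4].argmax();v,u=np.nonzero(l==j);print("lid",rect(plane(c,np.c_[u,v],135)[:,:2]))
cv2.imwrite("pics/crop1.png",np.vstack(rows))
E
```

```text
top lid z 135.00002546902215 V [103. 106. 108. 139.]
plate [ 597.6 -199.9   54.1   54.1   71.7] 559
wood z [16.17027676 43.84043326 48.43718292]
holder [502.5 291.3 180.2  51.1 -73.6]
sqkey [ 599.3 -198.    34.9   10.7  -18.9] 200.1445712646248
hkey [519.7 233.9  15.3  10.7 -72.7] 88.97111158954226 57
hkey [486.5 348.5  35.7  10.8 -72.6] 90.17551368649833 119
lid [ 646.2 -213.9  359.8  261.5   71.5]
scene lid z 134.38098492141256 V [126.  134.  136.  176.1]
plate [ 601.5 -200.9   54.8   54.6  -18.1] 502
wood z [ 8.74272697 42.80064937 46.2484478 ]
holder [503.9 284.5 187.7  49.8 -73.3]
sqkey [ 600.  -201.1   35.9   12.6  -18.8] 197.19979948807543
hkey [487.6 338.6  23.   10.1 -81.2] 84.6453055112787 40
hkey [520.2 230.4  15.9  10.2 -79.1] 86.44962500950169 37
lid [ 647.2 -217.6  361.3  261.9   71.6]
```

View pics/crop1.png

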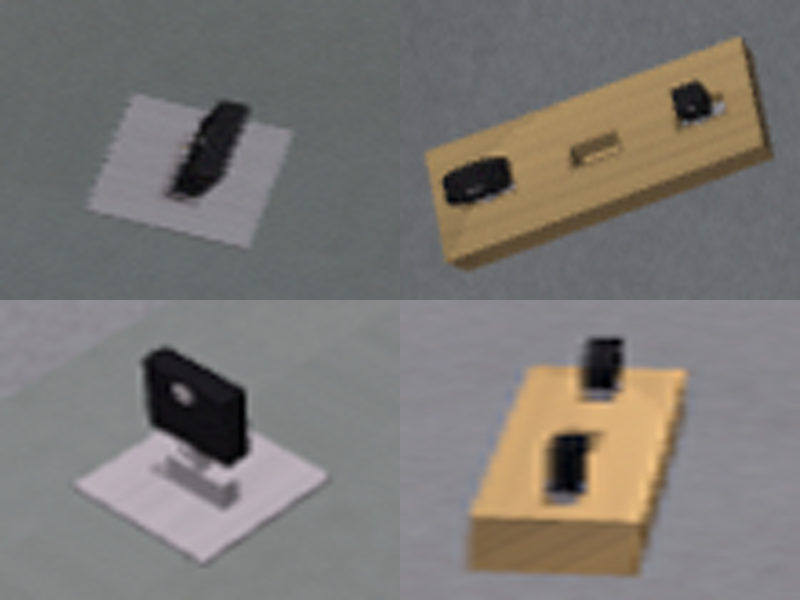

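Crop check: the lock holds the black square-headed key, at top-view pixel (431,230). In the holder, the wide round head is at (146,299), the slim one at (206,282), and the middle slot (178,292) is empty. Poses: keyhole about (599.3,-200) with key x at -18.5°, holder about (503,290) with its axis at -73.6°.

```bash
cat >> h.py <<'E'
from scipy.spatial.transform import Rotation as Ro
def rel(x,y,z,yaw):
    "tool-axis shift and turn to world TCP target; yaw = tool-x direction, deg"
    s=read_state();q=s['ee_rot'];R=Ro.from_quat([*q[1:],q[0]]).as_matrix()
    a=np.arctan2(R[1,0],R[0,0]);t=(a-np.radians(yaw)+np.pi)%(2*np.pi)-np.pi
    print("at",np.round(s['position'],1),round(np.degrees(a),2),"t",s['clock'],"shift",np.round(R.T@(np.array([x,y,z])-s['position']),1),"turn",round(t,3),"F",np.round(s['ft_force'],1),"M",np.round(s['moment'],2),"w",round(float(s['grip_width']),1),"j6",round(s['joints'][5],2))
E
python3 -c "
from h import *
rel(599.3,-200,410,161.5)"
```

```text
at [148.7 529.5 404.7] 164.31 t 1.0 shift [-631.1 -580.5   -5.3] turn 0.049 F [-0.4 -0.2  0.1] M [-0.05  0.05  0.01] w 85.6 j6 -0.07
```

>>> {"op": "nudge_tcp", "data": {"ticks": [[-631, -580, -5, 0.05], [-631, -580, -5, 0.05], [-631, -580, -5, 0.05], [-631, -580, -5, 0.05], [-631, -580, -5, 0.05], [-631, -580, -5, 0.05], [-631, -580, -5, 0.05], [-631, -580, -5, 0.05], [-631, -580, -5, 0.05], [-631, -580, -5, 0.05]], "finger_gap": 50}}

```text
refused: ticks[0]: [-631, -580, -5, 0.05] is too long (schema: maxItems 2). Nothing was moved.
```

The error is about the shape of the input: rows with the three-number parts in brackets of their own. Fixing that and sending the same move.

>>> {"op": "nudge_tcp", "data": {"ticks": [[[-631, -580, -5], 0.05], [[-631, -580, -5], 0.05], [[-631, -580, -5], 0.05], [[-631, -580, -5], 0.05], [[-631, -580, -5], 0.05], [[-631, -580, -5], 0.05], [[-631, -580, -5], 0.05], [[-631, -580, -5], 0.05], [[-631, -580, -5], 0.05], [[-631, -580, -5], 0.05]], "finger_gap": 50}}

```text
clock: 2.25
position: [478.0, -4.2, 408.6]
ee_rot: [0.0, 0.161, 0.987, 0.0]
ft_force: [-0.1, 0.8, 0.6]
grip_width: 50.3
grasp_force: 0.0
```

```bash
python3 -c "
from h import *
rel(599.3,-200,410,161.5)"
```

```text
at [478.   -4.2 408.6] 161.43 t 2.25 shift [-177.3 -147.    -1.3] turn -0.001 F [-0.1  0.8  0.6] M [ 0.08 -0.02  0.02] w 50.3 j6 -1.33
```

>>> {"op": "nudge_tcp", "data": {"ticks": [[[-177, -147, -1], 0], [[-177, -147, -1], 0], [[-177, -147, -1], 0], [[-177, -147, -1], 0], [[-177, -147, -1], 0]]}}

```text
clock: 2.88
position: [599.0, -200.1, 408.1]
ee_rot: [-0.001, 0.162, 0.987, 0.0]
ft_force: [-1.2, 0.3, -0.6]
grip_width: 50.1
grasp_force: 0.0
```

```bash
python3 - <<'E'
from h import *
rel(599.3,-200,335,161.5)
ims=[]
for c,A in(("top",(380,180,480,255)),("scene",(240,210,360,300))):
    p,d=get_image(c);a,b,e,f=A;ims.append(cv2.resize(p[b:f,a:e,::-1],(400,300)))
    for n in("square_key","keyhole"): print(c,n,[(np.round(r['at'],1).tolist(),round(float(r['p']),2)) for r in pinpoint(n,c)])
cv2.imwrite("pics/above.png",np.hstack(ims))
E
```

```text
at [ 599.  -200.1  408.1] 161.3 t 2.875 shift [-0.4  0.2 73.1] turn -0.003 F [-1.2  0.3 -0.6] M [ 0.05  0.03 -0.02] w 50.1 j6 -1.62
top square_key [([392.9, -321.9, -0.2], 0.4)]
top keyhole []
scene square_key [([415.4, -251.5, 0.1], 0.84), ([397.0, -177.9, 3.7], 0.77), ([390.9, -322.2, -3.4], 0.62), ([599.5, -197.9, 128.1], 0.61)]
scene keyhole [([597.3, -197.2, 133.2], 0.75), ([516.3, 237.0, 14.8], 0.21)]
```

View pics/above.png

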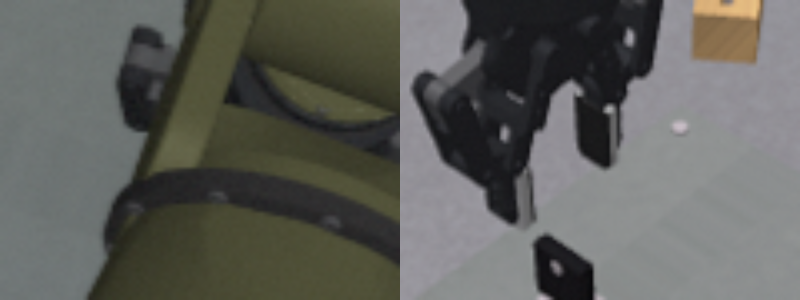

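The right half of the picture shows the gripper standing over the black key head (crop 565,270), with one finger on either side. Descending and closing now.

>>> {"op": "nudge_tcp", "data": {"ticks": [[[0, 0, 35], 0], [[0, 0, 60], 0], [[0, 0, 73], 0], [[0, 0, 73], 0], [[0, 0, 73], 0]]}}

```text
clock: 3.8
position: [598.5, -197.7, 337.7]
ee_rot: [0.001, 0.161, 0.987, -0.0]
ft_force: [-0.3, 0.3, 0.7]
grip_width: 50.0
grasp_force: 0.0
```

>>> {"op": "nudge_tcp", "data": {"ticks": [[[0, 0, 0], 0], [[0, 0, 0], 0], [[0, 0, 0], 0], [[0, 0, 0], 0], [[0, 0, 0], 0], [[0, 0, 0], 0], [[0, 0, 0], 0]], "finger_gap": 0}}

```text
clock: 4.68
position: [598.4, -197.8, 336.5]
ee_rot: [0.0, 0.161, 0.987, -0.0]
ft_force: [0.3, 0.6, 5.1]
grip_width: 8.9
grasp_force: 60.7
```

```bash
python3 -c "
from h import *
rel(599.3,-200,335,161.5)"
```

```text
at [ 598.4 -197.8  336.5] 161.45 t 4.675 shift [-1.5 -1.8  1.5] turn -0.001 F [0.3 0.6 5.1] M [ 0.01 -0.09  0.04] w 8.9 j6 -1.62
```

```bash
python3 - <<'E'
from h import *
for i in range(5):
    p,d=get_image("scene");rel(599.3,-200,335,161.5)
P=cloud("scene",d);k=P[250:330,240:340].reshape(-1,3);k=k[(k[:,2]>150)];print(len(k))
cv2.imwrite("pics/grip.png",cv2.resize(p[220:340,210:370,::-1],(640,480)))
E
```

```text
at [ 598.4 -197.8  336.5] 161.45 t 4.725 shift [-1.5 -1.8  1.5] turn -0.001 F [-0.5 -0.1  4.7] M [ 0.01 -0.08 -0.02] w 9.0 j6 -1.62
at [ 598.4 -197.8  336.4] 161.45 t 4.775 shift [-1.5 -1.8  1.4] turn -0.001 F [0.1 0.2 5.9] M [-0.01 -0.1  -0.02] w 9.2 j6 -1.62
at [ 598.4 -197.8  336.4] 161.45 t 4.825 shift [-1.5 -1.8  1.4] turn -0.001 F [0.1 0.2 4.3] M [-0.01 -0.2  -0.01] w 9.4 j6 -1.62
at [ 598.4 -197.8  336.4] 161.45 t 4.875 shift [-1.5 -1.8  1.4] turn -0.001 F [ 0.6 -0.1  4.7] M [-0.04 -0.13 -0.02] w 9.1 j6 -1.62
at [ 598.4 -197.8  336.4] 161.45 t 4.925 shift [-1.5 -1.8  1.4] turn -0.001 F [ 0.4 -0.7  4.6] M [-0.09 -0.2  -0.01] w 9.2 j6 -1.62
2137
```

View pics/grip.png

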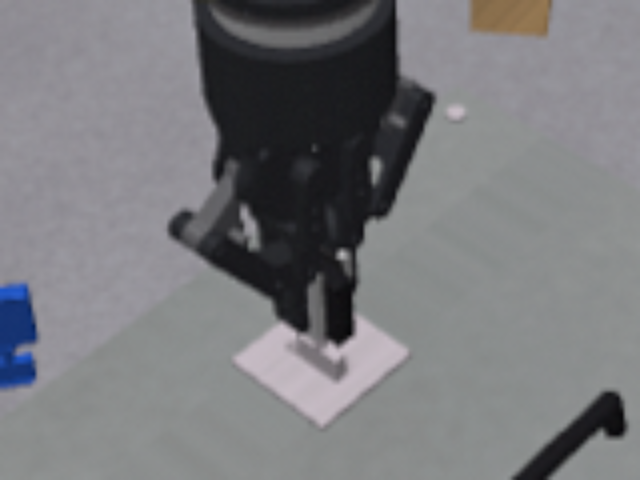

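Key gripped at 9 mm opening, side forces near zero. Lifting.

>>> {"op": "nudge_tcp", "data": {"ticks": [[[0, 0, -10], 0], [[0, 0, -25], 0], [[0, 0, -50], 0], [[0, 0, -80], 0], [[0, 0, -80], 0]]}}

```text
clock: 5.55
position: [598.3, -197.7, 419.5]
ee_rot: [0.002, 0.161, 0.987, -0.001]
ft_force: [-0.4, -0.3, -1.0]
grip_width: 9.1
grasp_force: 60.3
```

```bash
python3 -c "
from h import *
rel(502.8,291.7,415,106.4)"
```

```text
at [ 598.3 -197.7  419.5] 161.45 t 5.55 shift [246.3 433.6   3.3] turn 0.961 F [-0.4 -0.3 -1. ] M [-0.    0.    0.05] w 9.1 j6 -1.62
```

>>> {"op": "nudge_tcp", "data": {"ticks": [[[246, 434, 3], 0.96], [[246, 434, 3], 0.96], [[246, 434, 3], 0.96], [[246, 434, 3], 0.96], [[246, 434, 3], 0.96], [[246, 434, 3], 0.96], [[246, 434, 3], 0.96], [[246, 434, 3], 0.96], [[246, 434, 3], 0.96], [[246, 434, 3], 0.96]]}}

```text
clock: 6.8
position: [503.1, 292.3, 412.8]
ee_rot: [-0.0, 0.598, 0.801, -0.001]
ft_force: [0.4, 0.0, -0.8]
grip_width: 8.9
grasp_force: 60.2
```

```bash
python3 - <<'E'
from h import *
rel(502.8,291.7,280,106.4)
ims=[]
for c,A in(("top",(120,240,240,330)),("scene",(280,60,420,165))):
    p,d=get_image(c);a,b,e,f=A;P=cloud(c,d)
    for n in("square_key","free_slot","holder"): print(c,n,[(np.round(r['at'],1).tolist(),round(float(r['p']),2)) for r in pinpoint(n,c)])
E
```

```text
at [503.1 292.3 412.8] 106.52 t 6.8 shift [ -0.4  -0.3 132.8] turn 0.002 F [ 0.4  0.  -0.8] M [-0.05  0.    0.04] w 8.9 j6 0.18
top square_key [([399.6, -174.9, -2.4], 0.72), ([413.4, -257.0, 0.2], 0.72), ([393.0, -321.1, -0.1], 0.61)]
top free_slot [([505.0, 292.8, 44.2], 0.85)]
top holder [([505.8, 294.0, 1.8], 0.58)]
scene square_key [([393.0, -320.0, 0.5], 0.74), ([397.3, -175.4, 1.6], 0.63), ([411.4, -249.4, 0.5], 0.58), ([506.0, 287.9, 204.4], 0.46)]
scene free_slot [([504.0, 286.0, 42.3], 0.82)]
scene holder [([506.1, 290.4, -1.5], 0.78)]
```

>>> {"op": "nudge_tcp", "data": {"ticks": [[[0, 0, 60], 0], [[0, 0, 110], 0], [[0, 0, 145], 0], [[0, 0, 145], 0], [[0, 0, 145], 0]]}}

```text
clock: 7.82
position: [503.7, 292.0, 270.1]
ee_rot: [0.001, 0.599, 0.801, 0.001]
ft_force: [0.4, 0.3, -0.9]
grip_width: 9.3
grasp_force: 60.2
```

```bash
python3 - <<'E'
from h import *
rel(502.8,291.7,225,106.4)
p,d=get_image("scene");cv2.imwrite("pics/hold.png",cv2.resize(p[140:245,290:430,::-1],(800,600),interpolation=cv2.INTER_CUBIC))
print([(np.round(r['at'],1).tolist(),round(float(r['p']),2)) for r in pinpoint("square_key","scene")])
E
```

```text
at [503.7 292.  270.1] 106.43 t 7.825 shift [-0.  -1.1 45.1] turn 0.001 F [ 0.4  0.3 -0.9] M [-0.01 -0.02  0.03] w 9.3 j6 0.18
[([390.5, -319.7, 1.9], 0.91), ([412.7, -250.6, -0.1], 0.8), ([398.3, -176.1, 1.5], 0.71), ([506.8, 291.7, 60.7], 0.43)]
```

View pics/hold.png

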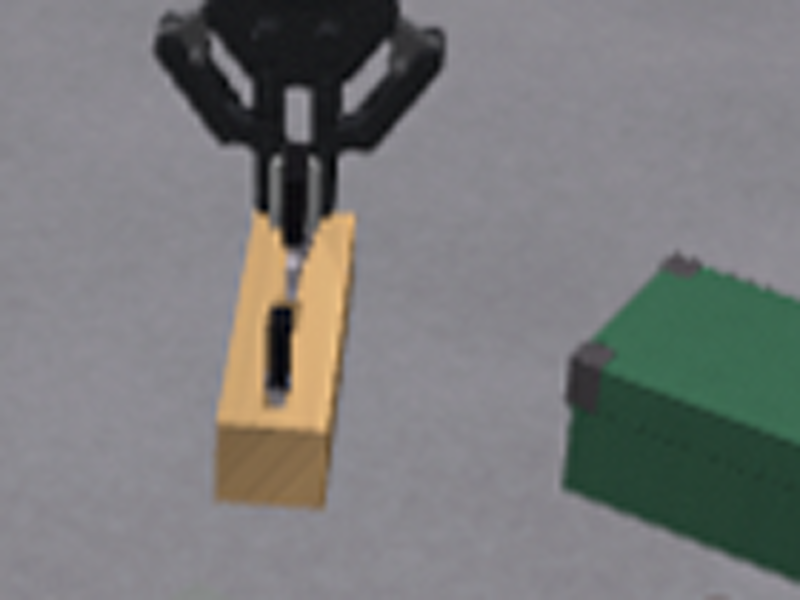

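The held key, tip at crop (292,290), is in line with the holder axis. The slim key stands in front, at crop (280,350). Lowering it into the slot with force checks.

>>> {"op": "nudge_tcp", "data": {"ticks": [[[0, -0.5, 10], 0], [[0, -0.5, 20], 0], [[0, -0.5, 20], 0]]}}

```text
clock: 8.3
position: [502.6, 291.7, 247.2]
ee_rot: [-0.0, 0.599, 0.801, -0.001]
ft_force: [-0.6, -0.2, -1.5]
grip_width: 9.5
grasp_force: 60.2
```

>>> {"op": "nudge_tcp", "data": {"ticks": [[[0, 0, 5], 0], [[0, 0, 10], 0], [[0, 0, 10], 0]]}}

```text
clock: 8.68
position: [502.7, 291.7, 237.9]
ee_rot: [-0.0, 0.599, 0.801, -0.0]
ft_force: [-0.8, -0.1, -0.2]
grip_width: 9.0
grasp_force: 60.2
```

```bash
python3 -c "
from h import *
rel(502.8,291.7,225,106.4)"
```

```text
at [502.7 291.7 237.9] 106.44 t 8.675 shift [-0.1  0.1 12.9] turn 0.001 F [-0.8 -0.1 -0.2] M [ 0.02 -0.01 -0.01] w 9.0 j6 0.18
```

>>> {"op": "nudge_tcp", "data": {"ticks": [[[0, 0, 5], 0], [[0, 0, 9], 0], [[0, 0, 9], 0]]}}

```text
clock: 9.05
position: [502.7, 291.7, 228.9]
ee_rot: [-0.0, 0.599, 0.801, -0.0]
ft_force: [0.3, 0.2, -1.3]
grip_width: 9.4
grasp_force: 60.2
```

>>> {"op": "nudge_tcp", "data": {"ticks": [[[0, 0, 1], 0], [[0, 0, 2], 0], [[0, 0, 3], 0], [[0, 0, 3], 0]]}}

```text
clock: 9.55
position: [502.8, 291.8, 226.3]
ee_rot: [-0.0, 0.599, 0.801, -0.0]
ft_force: [-0.6, -1.1, -1.1]
grip_width: 9.0
grasp_force: 60.2
```

```bash
python3 -c "
from h import *
rel(502.8,291.7,225,106.4)"
```

```text
at [502.8 291.8 226.3] 106.44 t 9.55 shift [-0.1  0.   1.3] turn 0.001 F [-0.6 -1.1 -1.1] M [-0.03  0.01 -0.01] w 9.0 j6 0.18
```

>>> {"op": "nudge_tcp", "data": {"ticks": [[[0, 0, 1], 0], [[0, 0, 2], 0], [[0, 0, 2], 0]]}}

```text
clock: 9.93
position: [502.9, 291.9, 225.5]
ee_rot: [0.0, 0.599, 0.801, 0.0]
ft_force: [-4.9, -2.5, 12.4]
grip_width: 9.0
grasp_force: 62.4
```

>>> {"op": "nudge_tcp", "data": {"ticks": [[[0, 0, 1], 0], [[0, 0, 2], 0], [[0, 0, 2], 0]]}}

```text
clock: 10.3
position: [503.0, 291.9, 225.1]
ee_rot: [0.0, 0.599, 0.801, 0.001]
ft_force: [-11.9, -6.3, 30.5]
grip_width: 9.2
grasp_force: 64.9
```

```bash
python3 -c "
from h import *
rel(502.8,291.7,225,106.4)"
```

```text
at [503.  291.9 225.1] 106.45 t 10.3 shift [-0.2 -0.2  0.1] turn 0.001 F [-11.9  -6.3  30.5] M [-1.14  2.09  0.01] w 9.2 j6 0.18
```

Contact came at TCP z ≈ 225.5, where the collar is expected to seat. Easing off, opening and backing up.

>>> {"op": "nudge_tcp", "data": {"ticks": [[[0, 0, -2], 0], [[0, 0, -3], 0], [[0, 0, -3], 0]]}}

```text
clock: 10.68
position: [502.9, 291.9, 225.7]
ee_rot: [0.0, 0.599, 0.801, 0.0]
ft_force: [-2.6, -0.4, 6.5]
grip_width: 9.2
grasp_force: 61.0
```

>>> {"op": "nudge_tcp", "data": {"ticks": [[[0, 0, 0], 0], [[0, 0, 0], 0], [[0, 0, 0], 0], [[0, 0, 0], 0]], "finger_gap": 40}}

```text
clock: 11.18
position: [502.8, 291.8, 225.2]
ee_rot: [-0.0, 0.599, 0.801, -0.0]
ft_force: [0.3, 0.2, 0.2]
grip_width: 40.2
grasp_force: 0.0
```

>>> {"op": "nudge_tcp", "data": {"ticks": [[[0, 0, -30], 0], [[0, 0, -80], 0], [[0, 0, -100], 0], [[0, 0, -100], 0], [[0, 0, -100], 0]]}}

```text
clock: 11.8
position: [502.6, 291.7, 324.1]
ee_rot: [-0.0, 0.599, 0.801, -0.001]
ft_force: [-0.1, 0.3, 0.1]
grip_width: 40.2
grasp_force: 0.0
```

```bash
python3 - <<'E'
from h import *
rel(486.5,348.5,320,106.4)
for c in("top","scene"):
    p,d=get_image(c);P=cloud(c,d);np.save(f"pics/{c}1d.npy",d);cv2.imwrite(f"pics/{c}1.png",p[:,:,::-1])
    for n in("square_key","round_key"): print(c,n,[(np.round(r['at'],1).tolist(),round(float(r['p']),2)) for r in pinpoint(n,c)])
cv2.imwrite("pics/hold2.png",cv2.resize(p[140:245,290:430,::-1],(800,600),interpolation=cv2.INTER_CUBIC))
k=P[160:240,310:370];k=k[(k[...,2]>60)&(k[...,2]<110)];
E
```

```text
at [502.6 291.7 324.1] 106.44 t 11.8 shift [59.   0.6  4.1] turn 0.001 F [-0.1  0.3  0.1] M [-0.09 -0.01  0.04] w 40.2 j6 0.18
top square_key [([400.5, -177.9, -2.2], 0.66), ([412.4, -254.4, -3.6], 0.66), ([502.5, 291.6, 14.6], 0.6), ([391.1, -321.5, 3.8], 0.53)]
top round_key [([646.0, -214.3, -0.3], 0.56), ([747.9, 126.8, 3.7], 0.54)]
scene square_key [([390.2, -322.4, 1.7], 0.77), ([398.9, -172.4, 2.0], 0.61), ([411.9, -252.4, 2.1], 0.52), ([504.8, 291.3, 16.0], 0.49)]
scene round_key [([483.6, 352.2, 12.7], 0.56)]
```

View pics/hold2.png

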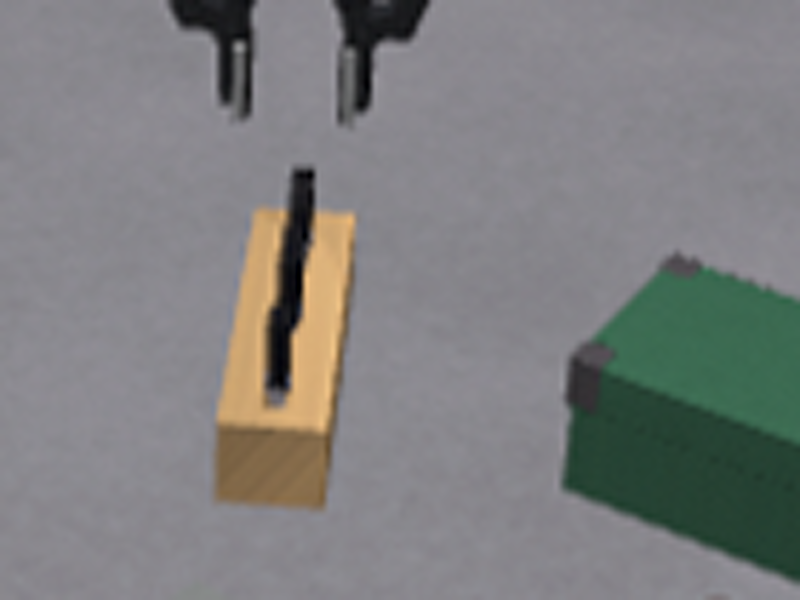

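The square key (crop 295,250) now stands upright in the middle slot, its head level with its neighbours, origin z about 15 mm, so it is fully down. Next the round key.

>>> {"op": "nudge_tcp", "data": {"ticks": [[[59, 0.5, 0], 0], [[59, 0.5, 0], 0], [[59, 0.5, 40], 0], [[59, 0.5, 80], 0], [[59, 0.5, 100], 0], [[59, 0.5, 100], 0], [[59, 0.5, 100], 0]]}}

```text
clock: 12.98
position: [487.0, 348.6, 226.9]
ee_rot: [0.0, 0.599, 0.801, 0.001]
ft_force: [-1.1, -0.2, -0.2]
grip_width: 40.1
grasp_force: 0.0
```

>>> {"op": "nudge_tcp", "data": {"ticks": [[[0, 0, 0], 0], [[0, 0, 0], 0], [[0, 0, 0], 0], [[0, 0, 0], 0], [[0, 0, 0], 0], [[0, 0, 0], 0]], "finger_gap": 0}}

```text
clock: 13.72
position: [486.8, 348.6, 226.3]
ee_rot: [0.0, 0.599, 0.801, 0.001]
ft_force: [-0.5, -0.1, 5.8]
grip_width: 9.1
grasp_force: 60.9
```

```bash
python3 -c "
from h import *
rel(486.5,348.5,224,106.4)"
```

```text
at [486.8 348.6 226.3] 106.45 t 13.725 shift [-0.  -0.3  2.3] turn 0.001 F [-0.5 -0.1  5.8] M [-0.09  0.03 -0.02] w 9.1 j6 0.27
```

>>> {"op": "nudge_tcp", "data": {"ticks": [[[0, 0, -10], 0], [[0, 0, -30], 0], [[0, 0, -80], 0], [[0, 0, -140], 0], [[0, 0, -190], 0], [[0, 0, -190], 0], [[0, 0, -190], 0]]}}

```text
clock: 14.6
position: [486.3, 348.4, 415.3]
ee_rot: [-0.0, 0.599, 0.801, -0.0]
ft_force: [0.3, 0.3, -1.0]
grip_width: 8.9
grasp_force: 59.9
```

```bash
python3 -c "
from h import *
rel(598.7,-198.6,400,161.5)"
```

```text
at [486.3 348.4 415.3] 106.45 t 14.6 shift [-556.4  -47.    15.4] turn -0.961 F [ 0.3  0.3 -1. ] M [-0.04 -0.02 -0.02] w 8.9 j6 0.27
```

>>> {"op": "nudge_tcp", "data": {"ticks": [[[-556, -47, 0], -0.96], [[-556, -47, 0], -0.96], [[-556, -47, 0], -0.96], [[-556, -47, 0], -0.96], [[-556, -47, 0], -0.96], [[-556, -47, 0], -0.96], [[-556, -47, 0], -0.96], [[-556, -47, 0], -0.96], [[-556, -47, 0], -0.96], [[-556, -47, 0], -0.96]]}}

```text
clock: 15.85
position: [598.8, -201.3, 413.3]
ee_rot: [-0.002, 0.163, 0.987, 0.0]
ft_force: [-0.2, 0.7, -1.0]
grip_width: 9.1
grasp_force: 59.9
```

>>> {"op": "nudge_tcp", "data": {"ticks": [[[0, 0, 0], 0]]}}

```text
clock: 15.98
position: [598.9, -198.8, 413.8]
ee_rot: [-0.001, 0.162, 0.987, 0.0]
ft_force: [-0.2, 0.1, -0.8]
grip_width: 8.7
grasp_force: 59.9
```

```bash
python3 - <<'E'
from h import *
rel(598.7,-198.6,360,161.5)
p,d=get_image("scene")
for n in("round_key","keyhole"):print([(np.round(r['at'],1).tolist(),round(float(r['p']),2)) for r in pinpoint(n,"scene")])
# plate in robot-free moment: top picture 1
q=cv2.imread("pics/top1.png");m=np.zeros((480,640),np.uint8);m[195:265,395:465]=(q[195:265,395:465].min(2)>131)
v,u=np.nonzero(cv2.morphologyEx(m,cv2.MORPH_OPEN,np.ones((2,2))));print("plate top",rect(plane("top",np.c_[u,v],138)[:,:2]))
dk=np.zeros_like(m);dk[215:245,418:442]=q[215:245,418:442].max(2)<95;v,u=np.nonzero(dk);print("slot top",rect(plane("top",np.c_[u,v],138)[:,:2]),plane("top",[[u.mean(),v.mean()]],138),len(u))
E
```

```text
at [ 598.9 -198.8  413.8] 161.36 t 15.975 shift [ 0.1  0.2 53.8] turn -0.002 F [-0.2  0.1 -0.8] M [ 0.02  0.04 -0.01] w 8.7 j6 -1.62
[([595.9, -192.8, 200.5], 0.64)]
[([603.4, -200.8, 134.5], 0.88), ([502.4, 290.2, 18.4], 0.69)]
plate top [ 597.5 -199.9   55.4   55.3  -18. ]
slot top [ 598.1 -197.5   25.6    7.8  -20.2] [[ 597.44609928 -197.19370121  138.        ]] 52
```

>>> {"op": "nudge_tcp", "data": {"ticks": [[[0.5, 0.4, 30], 0], [[0.5, 0.4, 50], 0], [[0.5, 0.4, 57], 0], [[0.5, 0.4, 57], 0], [[0.5, 0.4, 57], 0]]}}

```text
clock: 16.75
position: [598.6, -197.2, 359.4]
ee_rot: [0.001, 0.161, 0.987, -0.0]
ft_force: [-0.0, 0.1, -0.7]
grip_width: 9.0
grasp_force: 59.9
```

>>> {"op": "nudge_tcp", "data": {"ticks": [[[0, 0, 4], 0], [[0, 0, 8], 0], [[0, 0, 8], 0], [[0, 0, 8], 0]]}}

```text
clock: 17.25
position: [598.5, -197.6, 350.4]
ee_rot: [0.0, 0.161, 0.987, -0.0]
ft_force: [0.1, -0.5, -1.2]
grip_width: 8.8
grasp_force: 59.9
```

```bash
python3 -c "
from h import *
rel(598.2,-198.2,348,161.5)"
```

```text
at [ 598.5 -197.6  350.4] 161.44 t 17.25 shift [ 0.1 -0.7  2.4] turn -0.001 F [ 0.1 -0.5 -1.2] M [ 0.    0.01 -0.04] w 8.8 j6 -1.62
```

>>> {"op": "nudge_tcp", "data": {"ticks": [[[0, -0.5, 2], 0], [[0, -0.5, 4], 0], [[0, -0.5, 5], 0], [[0, -0.5, 5], 0]]}}

```text
clock: 17.75
position: [598.4, -198.0, 345.4]
ee_rot: [0.0, 0.161, 0.987, -0.0]
ft_force: [1.0, 0.9, -1.0]
grip_width: 9.2
grasp_force: 59.9
```

>>> {"op": "nudge_tcp", "data": {"ticks": [[[0, 0, 2], 0], [[0, 0, 4], 0], [[0, 0, 5], 0], [[0, 0, 5], 0]]}}

```text
clock: 18.25
position: [598.7, -198.1, 340.7]
ee_rot: [0.001, 0.161, 0.987, -0.0]
ft_force: [6.3, -1.7, 2.7]
grip_width: 9.1
grasp_force: 60.2
```

```bash
python3 -c "
from h import *
rel(598.2,-198.2,348,161.5)"
```

```text
at [ 598.7 -198.1  340.7] 161.45 t 18.25 shift [ 0.4 -0.3 -7.3] turn -0.001 F [ 6.3 -1.7  2.7] M [-0.47 -1.28 -0.01] w 9.1 j6 -1.62
```

Side force of about 6 N along −tool x. Shifting that way and going on.

>>> {"op": "nudge_tcp", "data": {"ticks": [[[-0.5, 0, 0], 0], [[-0.5, 0, 0], 0]]}}

```text
clock: 18.5
position: [599.0, -198.2, 340.6]
ee_rot: [0.001, 0.161, 0.987, -0.0]
ft_force: [5.5, -2.1, 2.1]
grip_width: 9.2
grasp_force: 60.2
```

>>> {"op": "nudge_tcp", "data": {"ticks": [[[0, 0, 1], 0], [[0, 0, 2], 0], [[0, 0, 3], 0], [[0, 0, 3], 0]]}}

```text
clock: 19.0
position: [599.0, -198.2, 337.6]
ee_rot: [0.001, 0.161, 0.987, -0.0]
ft_force: [5.5, -2.3, 1.9]
grip_width: 9.0
grasp_force: 60.2
```

```bash
python3 -c "
from h import *
rel(598.2,-198.2,348,161.5)"
```

```text
at [ 599.  -198.2  337.6] 161.45 t 19.0 shift [  0.8  -0.3 -10.4] turn -0.001 F [ 5.5 -2.3  1.9] M [-0.39 -1.18  0.09] w 9.0 j6 -1.62
```

>>> {"op": "nudge_tcp", "data": {"ticks": [[[-1.2, 0, 0], 0], [[-1.2, 0, 0], 0], [[-1.2, 0, 0], 0]]}}

```text
clock: 19.38
position: [599.9, -198.5, 337.1]
ee_rot: [-0.0, 0.161, 0.987, 0.0]
ft_force: [-0.8, -0.2, 0.5]
grip_width: 9.2
grasp_force: 60.2
```

```bash
python3 -c "
from h import *
rel(598.2,-198.2,348,161.5)"
```

```text
at [ 599.9 -198.5  337.1] 161.45 t 19.375 shift [  1.7  -0.3 -10.9] turn -0.001 F [-0.8 -0.2  0.5] M [-0.01  0.07 -0.02] w 9.2 j6 -1.62
```

>>> {"op": "nudge_tcp", "data": {"ticks": [[[0, 0, 1], 0], [[0, 0, 2], 0], [[0, 0, 3], 0], [[0, 0, 3], 0]]}}

```text
clock: 19.88
position: [599.9, -198.5, 334.2]
ee_rot: [-0.0, 0.161, 0.987, 0.0]
ft_force: [-2.8, 1.7, 3.9]
grip_width: 9.1
grasp_force: 60.5
```

>>> {"op": "nudge_tcp", "data": {"ticks": [[[0, 0, 1], 0], [[0, 0, 2], 0], [[0, 0, 2], 0]]}}

```text
clock: 20.25
position: [600.0, -198.5, 332.2]
ee_rot: [-0.0, 0.161, 0.987, 0.0]
ft_force: [-1.3, 1.3, 3.0]
grip_width: 9.1
grasp_force: 60.5
```

```bash
python3 -c "
from h import *
rel(598.2,-198.2,348,161.5)"
```

```text
at [ 600.  -198.5  332.2] 161.45 t 20.25 shift [  1.8  -0.3 -15.8] turn -0.001 F [-1.3  1.3  3. ] M [0.12 0.45 0.05] w 9.1 j6 -1.62
```

>>> {"op": "nudge_tcp", "data": {"ticks": [[[0, 0, 1], 0.08], [[0, 0, 2], 0.08], [[0, 0, 3], -0.08], [[0, 0, 4], -0.08], [[0, 0, 4], 0], [[0, 0, 4], 0]]}}

```text
clock: 21.0
position: [600.2, -198.6, 328.7]
ee_rot: [0.001, 0.161, 0.987, -0.0]
ft_force: [0.3, -0.1, 4.9]
grip_width: 9.1
grasp_force: 60.7
```

>>> {"op": "nudge_tcp", "data": {"ticks": [[[0, 0, 1], 0.06], [[0, 0, 2], 0.06], [[0, 0, 3], -0.06], [[0, 0, 4], -0.06], [[0, 0, 4], 0], [[0, 0, 4], 0]]}}

```text
clock: 21.75
position: [600.1, -198.6, 324.6]
ee_rot: [0.001, 0.16, 0.987, -0.0]
ft_force: [-0.2, -0.5, 5.1]
grip_width: 9.2
grasp_force: 60.7
```

```bash
python3 -c "
from h import *
rel(598.2,-198.2,348,161.5)"
```

```text
at [ 600.1 -198.6  324.6] 161.54 t 21.75 shift [  1.9  -0.2 -23.4] turn 0.001 F [-0.2 -0.5  5.1] M [-0.02 -0.08 -0.01] w 9.2 j6 -1.63
```

>>> {"op": "nudge_tcp", "data": {"ticks": [[[0, 0, 1], 0], [[0, 0, 2], 0], [[0, 0, 3], 0], [[0, 0, 4], 0], [[0, 0, 4], 0]]}}

```text
clock: 22.38
position: [600.1, -198.6, 320.6]
ee_rot: [0.001, 0.16, 0.987, -0.0]
ft_force: [0.7, -1.2, 5.0]
grip_width: 9.4
grasp_force: 60.8
```

>>> {"op": "nudge_tcp", "data": {"ticks": [[[0, 0, 1], 0], [[0, 0, 2], 0], [[0, 0, 2], 0]]}}

```text
clock: 22.75
position: [600.1, -198.6, 319.3]
ee_rot: [0.001, 0.16, 0.987, -0.0]
ft_force: [-2.2, 1.0, 11.6]
grip_width: 9.1
grasp_force: 61.9
```

```bash
python3 -c "
from h import *
rel(598.2,-198.2,348,161.5)"
```

```text
at [ 600.1 -198.6  319.3] 161.59 t 22.75 shift [  1.9  -0.2 -28.7] turn 0.002 F [-2.2  1.  11.6] M [ 0.15  0.35 -0.02] w 9.1 j6 -1.63
```

Seated: collar contact at 319.3, as predicted. Turning now, with force checks.

>>> {"op": "nudge_tcp", "data": {"ticks": [[[0, 0, 0.5], 0], [[0, 0, 0.5], 0.1], [[0, 0, 0.5], 0.2], [[0, 0, 0.5], 0.3], [[0, 0, 0.5], 0.4], [[0, 0, 0.5], 0.4]]}}

```text
clock: 23.5
position: [600.1, -198.8, 319.3]
ee_rot: [0.001, 0.354, 0.935, -0.0]
ft_force: [-1.7, -1.2, 14.7]
grip_width: 9.3
grasp_force: 62.0
```

```bash
python3 -c "
from h import *
rel(600.1,-198.6,319,161.5)"
```

```text
at [ 600.1 -198.8  319.3] 138.59 t 23.5 shift [0.1 0.1 0.3] turn -0.4 F [-1.7 -1.2 14.7] M [-0.1   0.52  0.01] w 9.3 j6 -1.23
```

>>> {"op": "nudge_tcp", "data": {"ticks": [[[0, 0, 0], 0.12], [[0, 0, 0], 0.24], [[0, 0, 0], 0.36], [[0, 0, 0], 0.48], [[0, 0, 0], 0.6], [[0, 0, 0], 0.6]]}}

```text
clock: 24.25
position: [599.8, -199.1, 319.3]
ee_rot: [0.001, 0.614, 0.789, -0.0]
ft_force: [-6.9, -2.6, 15.5]
grip_width: 9.1
grasp_force: 62.2
```

```bash
python3 -c "
from h import *
rel(600.1,-198.6,319,161.5)"
```

```text
at [ 599.8 -199.1  319.3] 104.18 t 24.25 shift [0.4 0.4 0.3] turn -1.0 F [-6.9 -2.6 15.5] M [-0.45  1.42  0.05] w 9.1 j6 -0.63
```

>>> {"op": "nudge_tcp", "data": {"ticks": [[[-0.2, -0.8, 0], 0.1], [[-0.2, -1, 0], 0.2], [[-0.2, -1, 0], 0.3], [[-0.2, -1, 0], 0.4], [[-0.2, -1, 0], 0.5], [[-0.2, -1, 0], 0.5]]}}

```text
clock: 25.0
position: [598.9, -199.3, 319.3]
ee_rot: [0.001, 0.79, 0.613, -0.0]
ft_force: [-7.2, -0.4, 15.1]
grip_width: 8.8
grasp_force: 62.3
```

```bash
python3 -c "
from h import *
rel(600.1,-198.6,319,161.5)"
```

```text
at [ 598.9 -199.3  319.3] 75.56 t 25.0 shift [0.9 1.  0.3] turn -1.5 F [-7.2 -0.4 15.1] M [-0.1   1.37  0.13] w 8.8 j6 -0.13
```

>>> {"op": "nudge_tcp", "data": {"ticks": [[[0, -0.8, 0], 0.1], [[0, -0.8, 0], 0.2], [[0, -0.8, 0], 0.2], [[0, -0.8, 0], 0.2]]}}

```text
clock: 25.5
position: [598.3, -199.1, 319.3]
ee_rot: [0.001, 0.847, 0.531, 0.0]
ft_force: [-4.4, -1.6, 14.5]
grip_width: 9.1
grasp_force: 62.1
```

```bash
python3 -c "
from h import *
rel(600.1,-198.6,319,161.5)"
```

```text
at [ 598.3 -199.1  319.3] 64.19 t 25.5 shift [1.2 1.4 0.3] turn -1.698 F [-4.4 -1.6 14.5] M [-0.24  0.86  0.12] w 9.1 j6 0.07
```

>>> {"op": "nudge_tcp", "data": {"ticks": [[[0, 0, 0], 0.05], [[0, 0, 0], 0.05], [[0, 0, 0], 0.05]]}}

```text
clock: 25.88
position: [598.3, -199.1, 319.3]
ee_rot: [0.001, 0.86, 0.51, 0.0]
ft_force: [-3.8, -0.7, 14.5]
grip_width: 9.0
grasp_force: 62.1
```

```bash
python3 - <<'E'
from h import *
for i in range(3):
    p,d=get_image("scene");rel(600.1,-198.6,319,161.5)
cv2.imwrite("pics/turn.png",cv2.resize(p[210:345,190:370,::-1],(800,600),interpolation=cv2.INTER_CUBIC))
E
```

```text
at [ 598.3 -199.1  319.3] 61.32 t 25.925 shift [1.3 1.4 0.3] turn -1.748 F [-5.1 -1.2 15.6] M [-0.14  0.98  0.17] w 8.8 j6 0.12
at [ 598.3 -199.1  319.3] 61.33 t 25.975 shift [1.3 1.4 0.3] turn -1.748 F [-4.4 -0.8 16.6] M [-0.17  0.91  0.2 ] w 9.3 j6 0.12
at [ 598.3 -199.1  319.3] 61.33 t 26.025 shift [1.3 1.4 0.3] turn -1.748 F [-4.6 -1.2 15.9] M [-0.17  0.9   0.08] w 9.0 j6 0.12
```

View pics/turn.png

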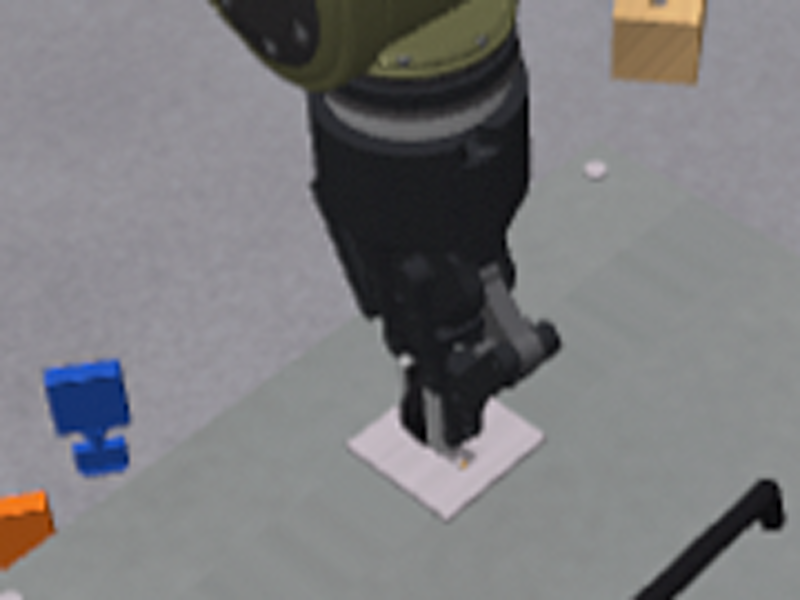

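The key is fully down in the plate and turned about 1.75 rad. A small extra turn should confirm the stop.

>>> {"op": "nudge_tcp", "data": {"ticks": [[[0, 0, 0], 0.04], [[0, 0, 0], 0.04], [[0, 0, 0], 0.04]]}}

```text
clock: 26.4
position: [598.3, -199.1, 319.3]
ee_rot: [0.001, 0.87, 0.493, 0.0]
ft_force: [-4.7, -0.5, 14.0]
grip_width: 9.2
grasp_force: 62.1
```

```bash
python3 - <<'E'
from h import *
M=[]
for i in range(6): get_image("top");M.append(read_state()['moment'][2])
print(np.round(M,2),np.mean(M));rel(600.1,-198.6,319,161.5)
E
```

```text
[0.15 0.15 0.18 0.2  0.18 0.17] 0.17170024613877002
at [ 598.3 -199.1  319.3] 59.04 t 26.7 shift [1.4 1.3 0.3] turn -1.788 F [-4.6 -0.8 14.8] M [-0.15  1.04  0.17] w 9.0 j6 0.16
```

>>> {"op": "nudge_tcp", "data": {"ticks": [[[0, 0, 0], 0.03], [[0, 0, 0], 0.06], [[0, 0, 0], 0.06], [[0, 0, 0], 0.06]]}}

```text
clock: 27.2
position: [598.3, -199.0, 319.3]
ee_rot: [0.001, 0.884, 0.467, 0.0]
ft_force: [-5.2, -1.0, 15.1]
grip_width: 9.0
grasp_force: 62.9
```

```bash
python3 - <<'E'
from h import *
M=[]
for i in range(8): get_image("top");M.append(read_state()['moment'][2])
print(np.round(M,2),np.mean(M));rel(600.1,-198.6,319,161.5)
E
```

```text
[0.69 0.72 0.62 0.62 0.62 0.62 0.66 0.67] 0.6530342854141362
at [ 598.3 -199.   319.3] 55.64 t 27.6 shift [1.4 1.3 0.3] turn -1.848 F [-6.7 -0.9 15.2] M [-0.12  1.13  0.67] w 9.0 j6 0.22
```

The torque jumped from 0.17 to 0.65 N m, so the core is on its stop (1.65 rad) and held there. Handing in.

```bash
python3 -c "
from plant import *
print(hand_in())"
```

```text
the job is handed in; nothing more can be done
None
```

The job is handed in: the square key is fully down in the holder's middle slot, and the round key is fully in the lock, turned clockwise to its stop and still gripped, at about 28 s of the 64 s limit.

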